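# Stack the tea caddy and stand the jar on top

## Task

The glass jar is in the way in the lower tray of the two-tier wooden tea caddy: take it out, lower the tray with the carrying handle onto the lower tray so that all four corner lugs drop fully home in the corner sockets, and finish with the jar standing upright on the floor of that upper tray. Set things down gently, never tip the jar over, and leave everything else on the plank where it stands.

Things in the scene. Friction and masses are not known exactly. Their poses are not given: they have to be found in the camera images.
- base_tray: Lower tray of the caddy, wooden, open-topped, screwed to the plank (does not move). 190 (x) x 130 (y) mm, floor 6 mm thick, walls 6 mm thick and 46 mm high, a 28 x 28 mm post 48 mm high inside each corner with a square socket in its top. Origin: centre of the underside, on the plank, z up. The jar starts standing on its floor.
- base_socket (a point): Mouth centre of one of the lower tray's four sockets, the one at x = +81, y = +51 mm of its frame (the others at +-81, +-51), 48 mm above its underside. Sockets are square, 17 mm wide, 16 mm deep; axes as the tray's.
- top_tray: Upper tray, same wood, loose, about 0.45 kg (varies), 190 (x) x 130 (y) mm, standing on four lugs. Origin: its centre at the level of the lug tips, z up. Floor 12 to 18 mm above the origin, walls 6 mm thick up to 48 mm. Fits the lower tray either way round; fully home, its underside rests on the posts and its origin is 36 mm above the lower tray's origin.
- top_lug (a point): Tip of one of the upper tray's four lugs, the one at x = +81, y = +51 mm of its frame (the others at +-81, +-51). Lugs are round, 12 mm diameter, tapering over the lowest 5 mm to 7 mm, and stick out 12 mm below the tray; axes as the tray's.
- top_handle (a point): Middle of the upper tray's handle bar, 85 mm above the tray's origin; axes as the tray's. The level bar runs along y: 102 mm long, 14 mm thick (x), 20 mm high, on posts 12 mm thick at y = +-45 mm. It parts the tray into two open compartments, each 82 (x) x 118 (y) mm, centred at x = +-48 mm.
- jar: Clear glass jar, straight, 58 mm diameter, 120 mm high including the 22 mm steel screw lid of the same diameter; closed and empty, about 0.3 kg (varies). Origin: centre of the underside, z along its axis.
- flask: Tall black flask, 72 mm diameter, 240 mm high with its push-button stopper; loose, must not be moved. Origin: centre of underside. In a third of the starts it stands between the two trays at the far side.
- tea_tin: Square aluminium tea tin 70 x 70 mm, 112 mm high, loose bystander. (At the far left corner of the plank stands a fixed wooden bread bin, 100 x 300 x 120 mm high.) Origin: centre of underside.
- plant: Small plant in a clay pot, 90 mm rim diameter, about 110 mm high with leaves, loose bystander. Origin: centre of underside.
- mug_a: Orange melamine mug, rim 76 mm diameter, 85 mm high, handle sticking out about 35 mm at its +y; loose bystander between the trays on the robot's side. Origin: centre of underside.
- mug_b: Second, equal orange mug, at the right-hand side, loose bystander. (Farther right stands a fixed toaster, 170 x 280 x 185 mm high.) Origin: centre of underside.
- spoon_rest: Bamboo spoon rest 200 (x) x 70 (y) x 14 mm, flat on the plank at the left-hand side, with the spoon on it; loose bystander. (Beyond it to the left, nearer the robot, stands a fixed kettle, 160 mm wide, 210 mm high.) Origin: centre of underside.
- spoon: Steel tablespoon 170 mm long, lying along x in the spoon rest, bystander. Origin: under its middle.
There are look-alikes about, which are no part of the job. Leave any purple or turquoise look-alike of the base_tray alone.

How it is judged:
On the way, in this order (a step that is already met when the one before it is completed fails the run):
1. the jar is out of the lower tray (horizontal distance between jar and base_tray above 0.1 m), for 0.1 s.
2. the upper tray is fully home on the lower tray (horizontal distance between top_tray and base_tray below 0.006 m and z of top_tray in the frame of base_tray between 0.032 and 0.039 m and angle between the x axis of top_tray and the x axis of base_tray, either way round below 0.06 rad and angle between top_tray's own z axis and vertical below 0.04 rad), for 0.2 s.
At the end, for the whole second after the job is handed in: The upper tray is fully home on the lower one (origin 32 to 39 mm above the lower tray's, within 6 mm sideways, within 0.06 rad in yaw either way round, level within 0.04 rad); the jar stands upright (within 0.06 rad) on the floor of the upper tray, inside its walls; both at rest (all of step 2 and x of jar in the frame of top_tray between -0.08 and 0.08 m and y of jar in the frame of top_tray between -0.05 and 0.05 m and z of jar in the frame of top_tray between 0.014 and 0.022 m and angle between jar's own z axis and vertical below 0.06 rad and linear speed of each of top_tray, jar below 0.02 m/s); the robot touches nothing.
It fails at once if the upper tray is dropped onto the lower one (faster than 0.5 m/s as it meets it) (horizontal distance between top_tray and base_tray below 0.04 m and z of top_tray in the frame of base_tray below 0.06 m and linear speed of top_tray above 0.5 m/s).
It fails at once if the jar is dropped into the upper tray (faster than 0.5 m/s just above its floor) (horizontal distance between jar and top_tray below 0.09 m and z of jar in the frame of top_tray between 0.02 and 0.055 m and linear speed of jar above 0.5 m/s).
It fails at once if the jar is tipped more than 35 degrees (angle between jar's own z axis and vertical above 0.6 rad).
It fails at once if a bystander is moved (over 25 mm) (distance of any of flask, tea_tin, plant, mug_a, mug_b, spoon_rest, spoon from where it was at the start of the episode above 0.025 m).
It fails at once if a bystander is tipped over (angle between any of flask, tea_tin, plant, mug_a, mug_b, spoon_rest's own z axis and vertical above 0.5 rad).
It also fails if it takes over 64 s, if anything falls off the work surface, if the arm or the gripper's body presses on something with over 40 N, if the wrist force passes 120 N, or if a joint passes its speed limit or range.

## Robot

A 7-joint arm with a two-finger parallel gripper is mounted at the origin on the work surface. World frame = base frame: x ahead of the robot, y to its left, z up, the work surface at z = 0. Lengths are in m, angles in rad, forces in N, time in s.
With the tool pointing down it reaches from about 0.425 to 0.875 m from the base axis. Payload 4.7 kg.
Tool frame: the origin (TCP) lies midway between the tips of the shut fingers; the grasp point (between the pads) lies 19 mm behind it; z points along the fingers, y is the line along which they close (so a half turn about z gives the same grasp; the last joint's range is limited). The gripper opens to 87 mm and grips with 3 to 60 N. Pads are 19 mm wide; open, the fingers measure 117 mm over their backs; the gripper's body (75 mm by 190 mm) begins 51 mm behind the grasp point.
Start: joints at [1.159, 0.321, -0.07, 1.45, 0.023, 1.371, -0.057], TCP at [0.268, -0.592, 0.184] pointing down, gripper open.
Joint ranges: [-2.86, 2.86], [-0.3, 2.09], [-1.38, 1.24], [0.06, 2.45], [-1.56, 4.7], [0.09, 2.05], [-2.69, 2.69]. Speed limits (rad/s): [2.57, 2.57, 3.14, 3.14, 3.14, 3.14, 3.14].

## Interface

Orientations are given as a rotation vector (axis times angle).
In Python, from bench import ctrl gives the robot as it stands. The module is installed in compiled form; this text tells all that it offers.
- The arm moves only by the shell command python3 -m handwheel 'ROWS' [FORCE]. ROWS is JSON, a list of rows, each a list of 7 numbers: the finger opening in m, from 0 to 0.087, then the shift along the tool's x, y, z in m, then the turn, a rotation vector about the tool's x, y, z in degrees. A call has 1 to 12 rows; each row shifts and turns the commanded pose from where the row before left it, along the tool's axes as they then stand; what a row does not reach is not made up. A row lasts 1/8 s, in which the tool goes at most 62.5 mm and 10.7 degrees, less where a joint would pass 70% of its speed; a pose out of reach is approached as far as the arm can. A call is refused whole if a number of a shift passes 0.0625 or a number of a turn 10.7, either way. A call with a gripper value outside its range is refused whole. The fingers move at their own pace and stop on an object; FORCE is the grip in N (left out, the last holds). Time passes only in rows, so rows that do not move let the fingers close. It gives the time, the measured TCP pose, the force, the opening and the grip force at its end, in the units of the state.
- ctrl.get_state(): the state, without advancing time (a new reading comes with each control period).
- ctrl.get_image(name): name is "scene" or "top" or "wrist"; returns (picture, depth): 420x560x3 uint8, blue, green, red; 420x560 float32, m along the optical axis (not along the pixel's ray), 0 where there is no reading.
- ctrl.camera_info(name): a dict with "intrinsics" (3x3 intrinsics, pixels), "R" (3x3) and "t" (3): a world point X has camera coordinates R X + t. Camera axes: x right, y down, z forward; pixel columns grow to the right and rows downward; lengths in m; the calibration is good to about 2 mm. A picture is of the moment at which its call begins: read the wrist's pose just before it. camera_info takes no time and is no camera call; for the wrist camera it gives the pose at the moment of the call.
- ctrl.close_job(): hands the job in; it is judged then, once.
The state is a dict: "time": time; "joint_positions": joint angles; "qd": joint speeds; "joint_torque": joint torques, N m; "position": TCP position; "tool_rot": TCP orientation; "ft_force": force on the tool from outside, world axes, zero at the start; "torque": the same for the moment, N m; "grip_width": opening from 0.0 (shut) to 1.0 (fully open); "grip_force": force on a finger pad.
Only numpy, scipy, OpenCV 4.12 (cv2) and the standard library are available. Lean on these libraries where they do the work, as an engineer would, in place of code of your own. Each camera call takes 0.05 s, during which the arm holds its last target. There are 200 camera calls.

## Working session

There is one attempt and no reset: what is moved stays moved. The work goes in short steps, Python scripts to look and compute and a shell command to move; the robot and the scene stay as the last step left them, time stands still between calls to the robot, and variables do not carry over. Pictures are saved under pics/ and viewed, at most 10 in all, crops included, and the job is handed in when it is done.

```bash
mkdir -p pics; python3 - <<'E'
from bench import ctrl
import cv2,numpy as np
s=ctrl.get_state();print(s)
for n in("scene","top"):
    im,d=ctrl.get_image(n);c=ctrl.camera_info(n)
    np.savez(n+"0.npz",im=im,d=d,K=c["intrinsics"],R=c["R"],t=c["t"]);print(n,c)
    cv2.imwrite(f"pics/{n}0.png",im)
E
```

```text
{'time': 0.0, 'joint_positions': array([ 1.15909363,  0.32181593, -0.07012651,  1.45170301,  0.02258892,
        1.37081951, -0.05690948]), 'qd': array([-0.00027128, -0.0022632 ,  0.00056546,  0.00030547,  0.00096697,
        0.00198445,  0.00058841]), 'joint_torque': array([ 1.40073048e-04, -4.91288352e+01, -4.03785277e-01, -3.12525558e+01,
       -6.38705771e-02,  4.37966001e-02,  1.70072376e-04]), 'position': array([ 0.26819285, -0.59137617,  0.18325246]), 'tool_rot': array([-3.06878875e+00, -6.63498034e-01,  7.67735652e-04]), 'ft_force': array([-0.40209775,  0.33646552, -0.45189589]), 'torque': array([-0.05161089, -0.01724322, -0.05936251]), 'grip_force': 0.0, 'grip_width': 0.9975814803708294}
scene {'intrinsics': array([[489.18566672,   0.        , 278.94071857],
       [  0.        , 489.18566672, 212.11106824],
       [  0.        ,   0.        ,   1.        ]]), 'R': array([[ 0.02929142,  0.99943212, -0.01665704],
       [ 0.63456204, -0.03146817, -0.77223104],
       [-0.77231667,  0.01204982, -0.63512343]]), 't': array([-0.0078903 , -0.25406047,  2.06726565])}
top {'intrinsics': array([[385.41448228,   0.        , 272.79011545],
       [  0.        , 385.41448228, 212.01520517],
       [  0.        ,   0.        ,   1.        ]]), 'R': array([[-0.00457369, -0.99997644,  0.00511929],
       [-0.99433985,  0.00400438, -0.10617072],
       [ 0.10614771, -0.0055759 , -0.99433474]]), 't': array([-0.00772421,  0.47348176,  1.04085051])}
```

View pics/top0.png

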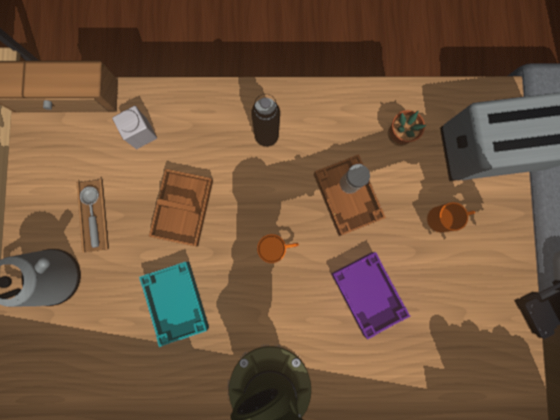

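View pics/scene0.png

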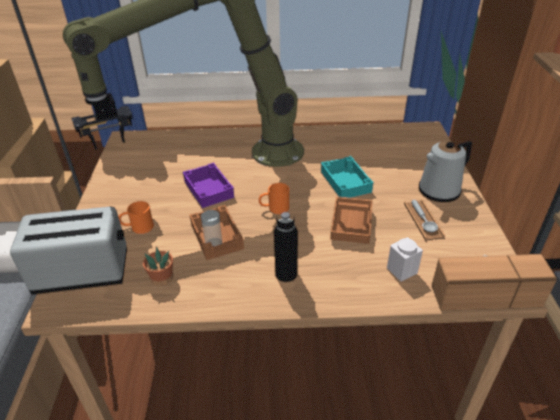

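Top view: brown lower tray at about (348,195) with the jar's lid at (357,176). The upper tray with its handle is at (182,207), the flask at (266,118), mug_a at (271,249), and the purple and turquoise look-alikes are nearer the robot. The scene view agrees.

```bash
cat >h.py <<'E'
import numpy as np,cv2
from scipy.spatial.transform import Rotation as Ro
def world(z):
    K,R,t,d=z["K"],z["R"],z["t"],z["d"]
    v,u=np.mgrid[:d.shape[0],:d.shape[1]]
    p=np.stack([(u-K[0,2])/K[0,0]*d,(v-K[1,2])/K[1,1]*d,d],-1)
    return (p-t)@R
def ray(z,uv,h):
    K,R,t=z["K"],z["R"],z["t"]
    d=np.array([(uv[0]-K[0,2])/K[0,0],(uv[1]-K[1,2])/K[1,1],1])@R
    c=-R.T@t
    return c+d*(h-c[2])/d[2]
def proj(z,P):
    q=z["R"]@np.asarray(P,float)+z["t"];q=z["K"]@(q/q[2]);return q[:2]
def rect(W,m):
    p=(W[m][:,:2]*1000).astype(np.float32)
    (c,s,a)=cv2.minAreaRect(p);return np.round(c,1),np.round(s,1),round(a,2),len(p)
E
python3 - <<'E'
from h import *
z=np.load("top0.npz");W=world(z);d=z["d"]
hsv=cv2.cvtColor(z["im"],cv2.COLOR_BGR2HSV)
v,u=np.mgrid[:420,:560]
def box(a,b,c,e):return (u>a)&(u<b)&(v>c)&(v<e)&(d>0)
pl=box(200,240,150,300);print("plank z",np.median(W[pl][:,2]),W[pl][:,2].std())
for n,b in(("base",box(305,392,145,242)),("top",box(140,225,155,255)),("flask",box(235,290,80,160)),("muga",box(245,305,225,270)),("tin",box(105,160,95,150)),("plant",box(380,430,100,150)),("mugb",box(420,475,195,240))):
    for lo,hi in((.015,.3),(.038,.056),(.08,.105),(.11,.14),(.2,.26)):
        m=b&(W[...,2]>lo)&(W[...,2]<hi)
        if m.sum()>20: print(n,lo,hi,rect(W,m),"zmed",np.median(W[m][:,2]).round(4))
E
```

```text
plank z -0.0002488464733841381 0.008512676572342701
base 0.015 0.3 (array([ 518.9, -219.1]), array([190.1, 131.6]), 21.13, 1639) zmed 0.0463
base 0.038 0.056 (array([ 518.9, -219.1]), array([190.1, 131.6]), 21.13, 691) zmed 0.0457
base 0.08 0.105 (array([ 543.8, -212.2]), array([55.7, 21.7]), 38.98, 57) zmed 0.0939
base 0.11 0.14 (array([ 555.1, -225.7]), array([55.5, 56.5]), 43.44, 425) zmed 0.1249
top 0.015 0.3 (array([485. , 242.5]), array([132., 190.]), 77.98, 3264) zmed 0.0192
top 0.038 0.056 (array([485. , 242.5]), array([132., 190.]), 77.98, 621) zmed 0.047
top 0.08 0.105 (array([484.8, 242.2]), array([101.6,  14.4]), 78.02, 229) zmed 0.0945
flask 0.015 0.3 (array([696.1,   8.8]), array([64. , 71.2]), 0.04, 1151) zmed 0.1812
flask 0.038 0.056 (array([678.4,  10.7]), array([69.7, 28.1]), 85.29, 45) zmed 0.0473
flask 0.08 0.105 (array([680.5,   8.8]), array([32. , 71.2]), 0.14, 76) zmed 0.0931
flask 0.11 0.14 (array([679.3,   8.3]), array([29.7, 70.1]), 0.84, 99) zmed 0.1257
flask 0.2 0.26 (array([700.8,   8.1]), array([51.2, 52.6]), 78.12, 406) zmed 0.2079
muga 0.015 0.3 (array
[... 312 characters left out ...]
ed 0.0468
tin 0.08 0.105 (array([703.3, 368.9]), array([70.7, 70.4]), 28.62, 401) zmed 0.0986
tin 0.11 0.14 (array([703.4, 369.7]), array([53. , 53.2]), 44.86, 271) zmed 0.1119
plant 0.015 0.3 (array([ 701.2, -376. ]), array([87.5, 87.8]), 63.14, 957) zmed 0.0674
plant 0.038 0.056 (array([ 699. , -375.5]), array([73.9, 78.6]), 58.73, 74) zmed 0.0511
plant 0.08 0.105 (array([ 700.1, -373.4]), array([70. , 67.4]), 26.45, 189) zmed 0.0875
mugb 0.015 0.3 (array([ 449.8, -489.5]), array([94.6, 75.3]), 69.22, 759) zmed 0.0597
mugb 0.038 0.056 (array([ 455.1, -479.5]), array([70.5, 74. ]), 12.01, 157) zmed 0.0475
mugb 0.08 0.105 (array([ 452.4, -481.4]), array([74.1, 73.8]), 89.78, 154) zmed 0.0833
```

```bash
cat >go.py <<'E'
# usage: go.py x y z yawx(deg) : turn (deg, tool) then shift (m, in tool axes AFTER the turn) still needed
import sys
from h import *
from bench import ctrl
x,y,z,a=map(float,sys.argv[1:5]);s=ctrl.get_state()
R0=Ro.from_rotvec(s["tool_rot"]);Rt=Ro.from_euler("z",a,degrees=True)*Ro.from_euler("x",180,degrees=True)
print("t",round(s["time"],2),"pos",s["position"].round(4),"F",s["ft_force"].round(1),"grip",s["grip_width"]*.087,s["grip_force"])
print("turn",(R0.inv()*Rt).as_rotvec(degrees=True).round(2),"shift after",Rt.inv().apply(np.array([x,y,z])-s["position"]).round(4),"shift before",R0.inv().apply(np.array([x,y,z])-s["position"]).round(4))
E
python3 go.py .555 -.2257 .17 21.13
```

```text
t 0.1 pos [ 0.2682 -0.5915  0.1833] F [0.6 0.5 0.3] grip 0.0871521550814476 0.0
turn [-0.1   0.01  3.27] shift after [ 0.3994 -0.2378  0.0133] shift before [ 0.4123 -0.2146  0.0137]
```

```bash
python3 -m handwheel '[[0.087,0,0,0,-0.1,0,3.3],[0.087,0.03,-0.018,0,0,0,0],[0.087,0.05,-0.03,0,0,0,0],[0.087,0.05,-0.03,0,0,0,0],[0.087,0.05,-0.03,0,0,0,0],[0.087,0.05,-0.03,0,0,0,0],[0.087,0.05,-0.03,0,0,0,0],[0.087,0.05,-0.03,0,0,0,0],[0.087,0.05,-0.03,0,0,0,0],[0.087,0.02,-0.01,0.013,0,0,0],[0.087,0,0,0,0,0,0],[0.087,0,0,0,0,0,0]]' 25; python3 go.py .555 -.2257 .087 21.13
python3 - <<'E'
from bench import ctrl
from h import *
im,d=ctrl.get_image("wrist");c=ctrl.camera_info("wrist")
np.savez("w1.npz",im=im,d=d,K=c["intrinsics"],R=c["R"],t=c["t"]);cv2.imwrite("pics/w1.png",im)
z=np.load("w1.npz");W=world(z);m=(W[...,2]>.115)&(W[...,2]<.135)&(d>0)&(np.hypot(W[...,0]-.555,W[...,1]+.2257)<.05);print(rect(W,m))
m=(W[...,2]>.04)&(W[...,2]<.052)&(d>0)&(np.hypot(W[...,0]-.519,W[...,1]+.219)<.13);print(rect(W,m))
E
```

```text
time: 1.6
position: [0.5549, -0.2279, 0.1709]
tool_rot: [3.087, 0.571, -0.001]
ft_force: [0.3, -1.0, 0.5]
grip_width: 0.993
grip_force: 0.0
t 1.6 pos [ 0.5549 -0.2279  0.1709] F [ 0.3 -1.   0.5] grip 0.08640463997285887 0.0
turn [ 0.13  0.08 -0.15] shift after [ 0.0009 -0.002   0.0839] shift before [ 0.001  -0.0022  0.0838]
(array([ 556.8, -227.9]), array([56.9, 57.3]), 67.67, 3721)
(array([ 532.5, -215.9]), array([162.8, 130.2]), 21.1, 3143)
```

View pics/w1.png

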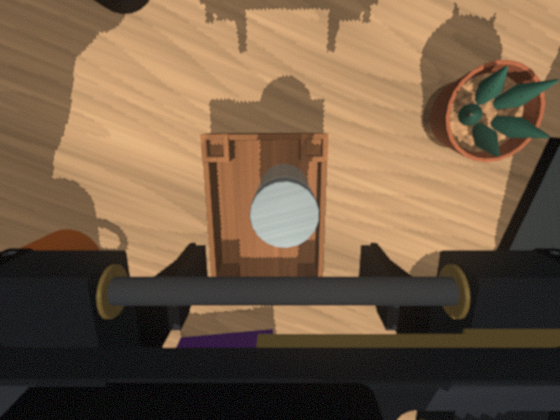

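Wrist view: the jar lid is at (285,214), in line between the fingers, with the tray's far sockets at (216,149) and (314,149). The measurement agrees with the top camera within 2 mm, so I'm descending.

```bash
python3 -m handwheel '[[0.087,0.0015,-0.001,0.02,0,0,0],[0.087,0,0,0.03,0,0,0],[0.087,0,0,0.023,0,0,0],[0.087,0,0,0.01,0,0,0],[0.05,0,0,0,0,0,0],[0.05,0,0,0,0,0,0],[0.05,0,0,0,0,0,0],[0.05,0,0,0,0,0,0],[0.05,0,0,0,0,0,0]]' 25; python3 go.py .555 -.2257 .087 21.13
```

```text
time: 2.78
position: [0.5573, -0.2247, 0.0883]
tool_rot: [3.086, 0.575, 0.001]
ft_force: [-0.6, -0.4, 0.9]
grip_width: 0.597
grip_force: 0.0
t 2.77 pos [ 0.5573 -0.2247  0.0883] F [-0.6 -0.4  0.9] grip 0.05196805529279913 0.013052926515229046
turn [ 0.13 -0.02 -0.03] shift after [-0.0025  0.0001  0.0013] shift before [-0.0025  0.0001  0.0013]
```

```bash
python3 - <<'E'
from bench import ctrl
import cv2,numpy as np
s=ctrl.get_state();print(s["grip_width"],s["grip_force"])
a,_=ctrl.get_image("wrist");b,_=ctrl.get_image("scene");print(ctrl.get_state()["grip_width"])
cv2.imwrite("pics/w2.png",np.hstack([cv2.resize(a,(400,300)),cv2.resize(b[150:290,130:320],(400,300))]))
E
```

```text
0.5973339688827487 0.013052926515229046
0.5770269945229801
```

View pics/w2.png

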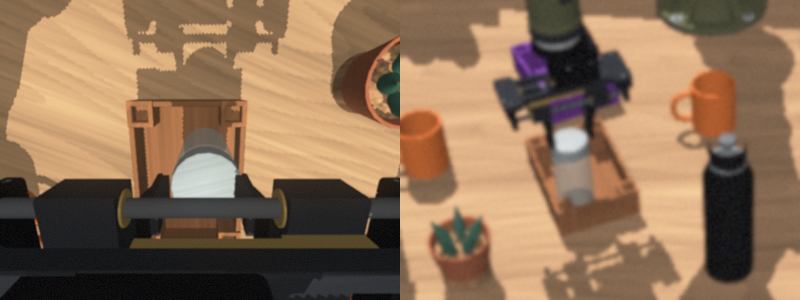

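```bash
python3 - <<'E'
from bench import ctrl
from h import *
for n in("wrist","scene","top"):
    im,d=ctrl.get_image(n);c=ctrl.camera_info(n);z=dict(im=im,d=d,K=c["intrinsics"],R=c["R"],t=c["t"]);W=world(z)
    m=(W[...,2]>.118)&(W[...,2]<.133)&(d>0)&(np.hypot(W[...,0]-.565,W[...,1]+.2257)<.055)
    if n=="top":pass
    if m.sum()>10:
        w=W[m];print(n,rect(W,m),w[:,2].mean().round(4), "plane",np.linalg.lstsq(np.c_[w[:,:2],np.ones(len(w))],w[:,2],rcond=None)[0].round(3))
print(ctrl.get_state()["grip_width"]*.087)
E
```

```text
wrist (array([ 564.2, -221.3]), array([38.9, 68.5]), 21.56, 5480) 0.1269 plane [-0.04  -0.016  0.146]
scene (array([ 561.2, -226.7]), array([58.4, 64.4]), 43.89, 197) 0.1255 plane [-0.023 -0.017  0.135]
0.050163873434115235
```

```bash
python3 - <<'E'
from bench import ctrl
from h import *
im,d=ctrl.get_image("scene");c=ctrl.camera_info("scene");z=dict(im=im,d=d,K=c["intrinsics"],R=c["R"],t=c["t"]);W=world(z)
s=ctrl.get_state();p=s["position"];print(p,proj(z,p),proj(z,p+[0,0,.019]))
Rt=Ro.from_rotvec(s["tool_rot"])
near=np.linalg.norm(W-p-[0,0,.06],axis=-1)<.12
L=Rt.inv().apply((W-p).reshape(-1,3)).reshape(W.shape)
dark=(im.max(-1)<60)&near&(d>0)
for lo in np.arange(-.08,.02,.01):
    m=dark&(L[...,2]>lo)&(L[...,2]<lo+.01)
    if m.sum()>3: print(lo.round(2),m.sum(),"x",np.percentile(L[m][:,0],[5,50,95]).round(3),"y",np.percentile(L[m][:,1],[5,30,50,70,95]).round(3))
u,v=proj(z,p).astype(int)
cv2.imwrite("pics/s3.png",cv2.resize(im[v-60:v+45,u-70:u+70],(800,600),interpolation=cv2.INTER_CUBIC))
E
```

```text
[ 0.55730908 -0.22478378  0.08825281] [211.45909118 224.0482439 ] [210.84023326 219.55693703]
-0.08 13 x [0.007 0.009 0.013] y [-0.035 -0.029 -0.027  0.029  0.033]
-0.07 15 x [0.007 0.011 0.015] y [-0.032 -0.029 -0.026  0.019  0.034]
-0.06 10 x [0.008 0.011 0.015] y [-0.032 -0.029 -0.027  0.029  0.033]
```

View pics/s3.png

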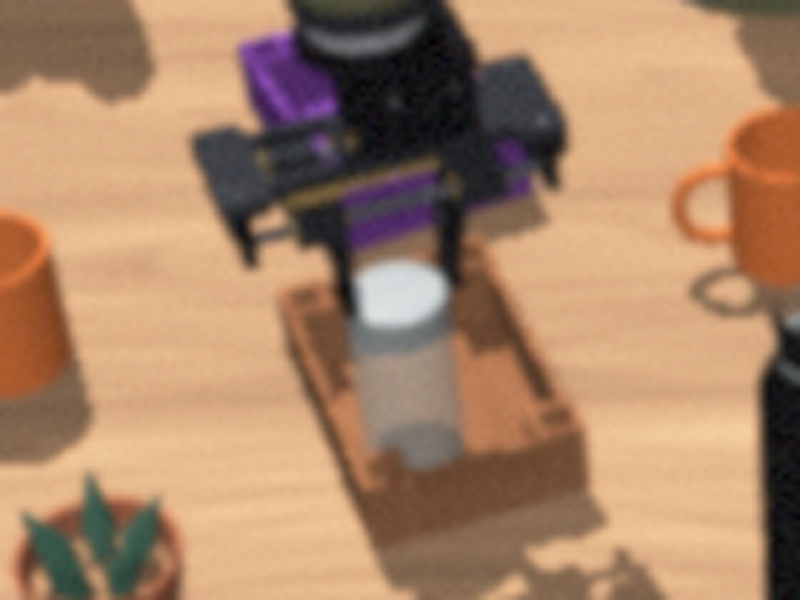

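The fingers shut to 50 mm on the robot's side of the jar (tips at (350,305) and (450,285) in the crop, lid centre at (405,295)), so the jar must have slipped forward. I'll locate the lid by ray.

```bash
python3 - <<'E'
from bench import ctrl
from h import *
T={}
for n in("scene","wrist","top"):
    im,d=ctrl.get_image(n);c=ctrl.camera_info(n);z=dict(im=im,d=d,K=c["intrinsics"],R=c["R"],t=c["t"]);T[n]=z
    W=world(z);m=(d>0)&(abs(W[...,2]-.126)<.006)&(np.hypot(W[...,0]-.565,W[...,1]+.2257)<.06)&(im.min(-1)>110)
    k,l,st,ce=cv2.connectedComponentsWithStats(m.astype(np.uint8))
    if k<2: print(n,"none");continue
    i=1+np.argmax(st[1:,4]);w=W[l==i];print(n,st[i],ce[i].round(1),ray(z,ce[i],.126).round(4),"W x",w[:,0].min().round(4),w[:,0].max().round(4),"y",w[:,1].min().round(4),w[:,1].max().round(4))
z=T["scene"];print("lid crop px",ray(z,(211.9,215.6),.126))
# jar glass points: below lid, outside fingers
W=world(z);m=(z["d"]>0)&(W[...,2]>.106)&(W[...,2]<.122)&(np.hypot(W[...,0]-.565,W[...,1]+.2257)<.06)&(z["im"].max(-1)>70)
w=W[m][:,:2];A=np.c_[2*w,np.ones(len(w))];s=np.linalg.lstsq(A,(w**2).sum(1),rcond=None)[0];print("circle",s[:2],np.sqrt(s[2]+s[:2]@s[:2]),len(w))
print(ctrl.get_state()["time"])
E
```

```text
scene [203 210  17  14 168] [210.2 215.9] [ 0.5617 -0.2245  0.126 ] W x 0.5307 0.5914 y -0.2493 -0.1962
wrist [ 239  213   95   64 4932] [285.4 247.8] [ 0.5635 -0.2233  0.126 ] W x 0.5382 0.5851 y -0.2511 -0.1991
top [361 184   5   3   7] [362.6 185. ] [ 0.5304 -0.2362  0.126 ] W x 0.5282 0.5332 y -0.2428 -0.2326
lid crop px [ 0.56027807 -0.21922587  0.126     ]
circle [ 0.56198247 -0.22744962] 0.025403913815932384 71
3.225
```

```bash
python3 -m handwheel '[[0.04,0,0,0,0,0,0],[0.03,0,0,0,0,0,0],[0.03,0,0,0,0,0,0]]' 25; python3 go.py .555 -.2257 .087 21.13
```

```text
time: 3.6
position: [0.5581, -0.2221, 0.09]
tool_rot: [-3.088, -0.577, -0.003]
ft_force: [-2.2, 4.2, 13.3]
grip_width: 0.374
grip_force: 6.4
t 3.6 pos [ 0.5581 -0.2221  0.09  ] F [-2.2  4.2 13.3] grip 0.03251431193602141 6.3771794736385345
turn [-0.   -0.12  0.05] shift after [-0.0042  0.0023  0.003 ] shift before [-0.0042  0.0023  0.003 ]
```

```bash
python3 - <<'E'
from bench import ctrl
from h import *
s=ctrl.get_state();p=s["position"];print(p,s["ft_force"],s["grip_width"],s["grip_force"])
b,d=ctrl.get_image("scene");c=ctrl.camera_info("scene")
a,da=ctrl.get_image("wrist")
cv2.imwrite("pics/s4.png",np.hstack([cv2.resize(b[170:250,170:250],(560,560),interpolation=cv2.INTER_CUBIC),a[100:400,180:400][:, :].repeat(1,0) if 0 else cv2.resize(a[100:400,220:345],(233,560))]))
E
```

```text
[ 0.55811358 -0.22206457  0.0899648 ] [-2.20345881  4.17578266 13.27215061] 0.373727723402545 6.3771794736385345
```

View pics/s4.png

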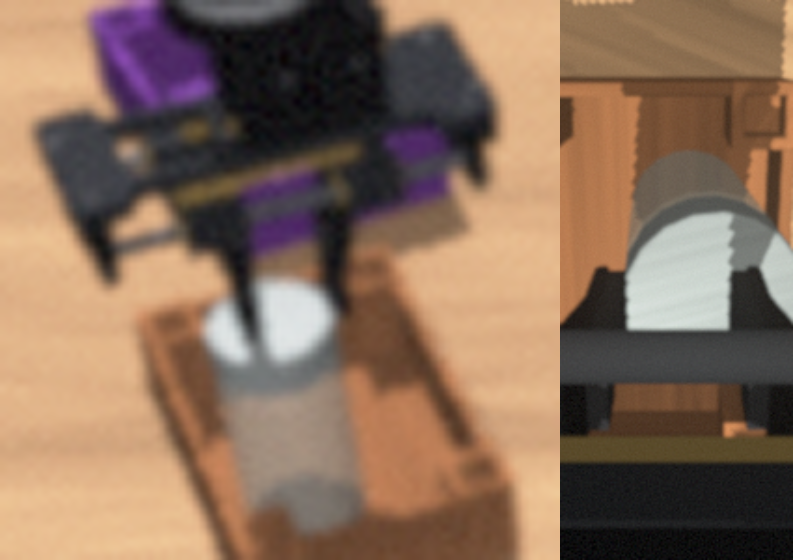

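Left finger's tip now sits on the lid top at (255,345), and the right finger passes the lid at (340,310). So the real tips are about lid height, higher than the reported TCP. I'll check the finger-tip height against the start picture.

```bash
python3 - <<'E'
from h import *
R0=Ro.from_rotvec([-3.06878875e+00,-6.63498034e-01,7.67735652e-04]);p0=np.array([.26819,-.59138,.18325])
z=np.load("scene0.npz");W=world(z);L=R0.inv().apply((W-p0).reshape(-1,3)).reshape(W.shape)
m=(z["d"]>0)&(np.linalg.norm(L,axis=-1)<.16)
for lo in np.arange(-.11,.03,.01):
    k=m&(L[...,2]>lo)&(L[...,2]<=lo+.01)
    if k.sum()>2: print(lo.round(2),k.sum(),"x",np.percentile(L[k][:,0],[5,50,95]).round(3),"y",np.percentile(L[k][:,1],[0,30,50,70,100]).round(3),z["im"][k].mean(0).round())
print(proj(z,p0))
z=np.load("w1.npz");W=world(z);R0=Ro.from_rotvec([3.087,.571,-.001]);L=R0.inv().apply((W-[.5549,-.2279,.1709]).reshape(-1,3)).reshape(W.shape)
m=(z["d"]>0)&(abs(L[...,1])<.07)&(abs(L[...,0])<.05)
for lo in np.arange(-.11,.03,.01):
    k=m&(L[...,2]>lo)&(L[...,2]<=lo+.01)
    if k.sum()>2: print(lo.round(2),k.sum(),"x",np.percentile(L[k][:,0],[5,50,95]).round(3),"y",np.percentile(L[k][:,1],[0,30,50,70,100]).round(3))
E
```

```text
-0.11 5 x [0.009 0.029 0.037] y [-0.085 -0.074 -0.049 -0.048  0.074] [59. 48. 48.]
-0.1 17 x [0.002 0.011 0.02 ] y [-0.059 -0.053 -0.048  0.053  0.06 ] [36. 33. 38.]
-0.09 29 x [-0.003  0.008  0.016] y [-0.055 -0.046  0.044  0.048  0.058] [35. 36. 42.]
-0.08 24 x [0.004 0.011 0.017] y [-0.057 -0.048  0.001  0.049  0.056] [32. 37. 47.]
-0.07 14 x [0.004 0.007 0.013] y [-0.053 -0.048 -0.046  0.049  0.053] [33. 36. 46.]
-0.06 18 x [-0.003  0.011  0.014] y [-0.051 -0.044  0.001  0.046  0.053] [34. 39. 50.]
-0.05 14 x [0.003 0.008 0.015] y [-0.051 -0.044  0.045  0.048  0.052] [35. 42. 53.]
-0.04 3 x [0.006 0.008 0.008] y [-0.051 -0.049 -0.047 -0.01   0.046] [45. 56. 71.]
[111.58141151 153.86402529]
-0.11 1027 x [-0.005  0.005  0.013] y [-0.052 -0.049 -0.048  0.048  0.051]
-0.1 743 x [-0.01  -0.002  0.006] y [-0.049 -0.049 -0.048  0.048  0.049]
-0.09 936 x [-0.01  -0.005  0.001] y [-0.055 -0.045 -0.043  0.044  0.053]
-0.08 585 x [-0.009  0.01   0.01 ] y [-0.056 -0.048 -0.043  0.048  0.056]
-0.07 591 x [0.003 0.009 0.01 ] y [-0.054 -0.045  0.043  0.045  0.053]
-0.06 534 x [-0.002  0.008  0.01 ] y [-0.053 -0.044  0.043  0.043  0.053]
-0.05 528 x [-0.006  0.008  0.01 ] y [-0.053 -0.044 -0.044  0.043  0.052]
-0.04 41 x [-0.01   0.006  0.009] y [-0.048 -0.044  0.043  0.043  0.05 ]
```

```bash
python3 -m handwheel '[[0.087,0,0,0,0,0,0],[0.087,0,0,0,0,0,0],[0.087,0,0,0,0,0,0],[0.087,0,0,0,0,0,0],[0.087,0,0,0,0,0,0]]' 25; python3 go.py .555 -.2257 .087 21.13
```

```text
time: 4.32
position: [0.5571, -0.2249, 0.0879]
tool_rot: [3.086, 0.574, 0.001]
ft_force: [0.2, 0.5, 2.5]
grip_width: 0.841
grip_force: 1.2
t 4.33 pos [ 0.5571 -0.2249  0.0879] F [0.2 0.5 2.5] grip 0.07314243292157473 1.2217204389162362
turn [ 0.12 -0.   -0.04] shift after [-0.0023 -0.0001  0.0009] shift before [-0.0023 -0.0001  0.0009]
```

The real finger tips are about 39 mm above the reported TCP, in both views and with no sideways error. So the true grasp point is about 58 mm behind the reported position. I'll lift, re-measure the jar, and correct for this.

```bash
python3 -m handwheel '[[0.087,0,0,-0.02,0,0,0],[0.087,0,0,-0.03,0,0,0],[0.087,0,0,-0.02,0,0,0],[0.087,0,0,0,0,0,0]]' 25; cat >jar.py <<'E'
import sys
from h import *
from bench import ctrl
x,y,h=map(float,sys.argv[1:4])
im,d=ctrl.get_image("wrist");c=ctrl.camera_info("wrist");z=dict(im=im,d=d,K=c["intrinsics"],R=c["R"],t=c["t"]);W=world(z)
m=(abs(W[...,2]-h)<.007)&(d>0)&(np.hypot(W[...,0]-x,W[...,1]-y)<.05)
w=W[m];print(rect(W,m),"tilt",np.linalg.lstsq(np.c_[w[:,:2],np.ones(len(w))],w[:,2],rcond=None)[0].round(3),w[:,2].mean())
E
python3 jar.py .558 -.226 .126; python3 go.py .558 -.226 .048 21.13
```

```text
time: 4.82
position: [0.5583, -0.225, 0.1602]
tool_rot: [3.085, 0.574, 0.005]
ft_force: [0.1, -0.4, -0.0]
grip_width: 0.996
grip_force: 0.0
(array([ 551.6, -229.2]), array([57.1, 56.9]), 40.43, 3884) tilt [0.015 0.014 0.121] 0.1261272958283712
t 4.88 pos [ 0.5573 -0.2247  0.1585] F [-0.8 -0.1 -0.6] grip 0.08713004323173924 0.0
turn [ 0.16 -0.04 -0.04] shift after [0.0002 0.0015 0.1105] shift before [1.000e-04 1.200e-03 1.105e-01]
```

```bash
python3 -m handwheel '[[0.087,-0.007,0.002,0.02,0,0,0],[0.087,0,0,0.03,0,0,0],[0.087,0,0,0.03,0,0,0],[0.087,0,0,0.02,0,0,0],[0.087,0,0,0.01,0,0,0],[0.04,0,0,0,0,0,0],[0.04,0,0,0,0,0,0],[0.04,0,0,0,0,0,0],[0.04,0,0,0,0,0,0],[0.04,0,0,0,0,0,0]]' 25; python3 go.py .5516 -.2292 .048 21.13
```

```text
time: 6.12
position: [0.5519, -0.2296, 0.0488]
tool_rot: [3.086, 0.574, 0.003]
ft_force: [-0.1, -0.6, 3.7]
grip_width: 0.656
grip_force: 25.0
t 6.12 pos [ 0.5519 -0.2296  0.0488] F [-0.1 -0.6  3.7] grip 0.05707767008320853 24.975563780462835
turn [ 0.18 -0.06 -0.04] shift after [-0.0002 -0.0005  0.0008] shift before [-0.0002 -0.0005  0.0008]
```

```bash
python3 -m handwheel '[[0.04,0,0,-0.01,0,0,0],[0.04,0,0,-0.03,0,0,0],[0.04,0,0,-0.03,0,0,0],[0.04,0,0,-0.02,0,0,0],[0.04,0,0,0,0,0,0]]' 30; python3 go.py .52 -.04 .043 21.13
```

```text
time: 6.75
position: [0.5522, -0.2292, 0.1395]
tool_rot: [3.085, 0.575, 0.004]
ft_force: [-0.0, -0.1, -2.8]
grip_width: 0.656
grip_force: 30.0
t 6.75 pos [ 0.5522 -0.2292  0.1395] F [-0.  -0.1 -2.8] grip 0.05711149407561462 29.971005422703456
turn [ 0.22 -0.11 -0.03] shift after [ 0.0382 -0.1881  0.0965] shift before [ 0.0379 -0.1885  0.0958]
```

```bash
python3 -m handwheel '[[0.04,0.004,-0.02,0,0,0,0],[0.04,0.008,-0.04,0,0,0,0],[0.04,0.008,-0.04,0,0,0,0],[0.04,0.008,-0.04,0,0,0,0],[0.04,0.006,-0.03,0,0,0,0],[0.04,0.004,-0.018,0.02,0,0,0],[0.04,0,0,0.03,0,0,0],[0.04,0,0,0.025,0,0,0],[0.04,0,0,0.01,0,0,0],[0.04,0,0,0,0,0,0],[0.04,0,0,0,0,0,0]]' 30; python3 go.py .52 -.04 .043 21.13
```

```text
time: 8.12
position: [0.5197, -0.0398, 0.0534]
tool_rot: [3.086, 0.575, 0.003]
ft_force: [-0.8, -0.7, -2.3]
grip_width: 0.656
grip_force: 30.0
t 8.12 pos [ 0.5197 -0.0398  0.0534] F [-0.8 -0.7 -2.3] grip 0.05704591946445836 29.96929392189486
turn [ 0.14 -0.07 -0.02] shift after [0.0002 0.0003 0.0104] shift before [0.0002 0.0003 0.0104]
```

```bash
python3 -m handwheel '[[0.04,0,0,0.004,0,0,0],[0.04,0,0,0.003,0,0,0],[0.04,0,0,0.002,0,0,0],[0.04,0,0,0.001,0,0,0],[0.04,0,0,0.001,0,0,0],[0.04,0,0,0,0,0,0]]' 30; python3 go.py .52 -.04 .043 21.13
```

```text
time: 8.88
position: [0.5193, -0.04, 0.0428]
tool_rot: [3.086, 0.575, 0.001]
ft_force: [-2.0, 0.4, 5.6]
grip_width: 0.656
grip_force: 30.1
t 8.88 pos [ 0.5193 -0.04    0.0428] F [-2.   0.4  5.6] grip 0.057032965013275226 30.054135441896506
turn [ 0.13 -0.01 -0.03] shift after [ 0.0006  0.0002 -0.0002] shift before [ 0.0006  0.0002 -0.0002]
```

```bash
python3 -m handwheel '[[0.087,0,0,0,0,0,0],[0.087,0,0,0,0,0,0],[0.087,0,0,0,0,0,0],[0.087,0,0,0,0,0,0],[0.087,0,0,-0.03,0,0,0],[0.087,0,0,-0.05,0,0,0],[0.087,0,0,-0.04,0,0,0]]' 30; python3 -m handwheel '[[0.087,0,0,0,0,0,-10],[0.087,0,0,0,0,0,-10],[0.087,0,0,0,0,0,-10],[0.087,0,0,0,0,0,-10],[0.087,0,0,0,0,0,-10],[0.087,0,0,0,0,0,-6.9],[0.087,0,0,0,0,0,0]]'; python3 jar.py .52 -.04 .120; python3 go.py .485 .2425 .14 78
```

```text
time: 9.75
position: [0.5193, -0.0397, 0.1634]
tool_rot: [3.086, 0.575, 0.002]
ft_force: [0.9, -0.1, -0.0]
grip_width: 1.002
grip_force: 0.0
time: 10.62
position: [0.519, -0.0398, 0.1615]
tool_rot: [2.442, 1.974, -0.001]
ft_force: [-0.1, 0.2, 0.6]
grip_width: 0.999
grip_force: 0.0
(array([523.1, -37.7]), array([57.2, 56.8]), 79.26, 3765) tilt [-0.001 -0.01   0.121] 0.12091006288971091
t 10.68 pos [ 0.519  -0.0398  0.1615] F [ 0.7 -0.2 -0.3] grip 0.0870725699396288 0.0
turn [ 0.05  0.08 -0.14] shift after [ 0.2691 -0.0919  0.0215] shift before [ 0.2689 -0.0926  0.0211]
```

```bash
python3 -m handwheel '[[0.087,0.03,-0.01,0,0,0,0],[0.087,0.05,-0.017,0,0,0,0],[0.087,0.055,-0.019,0,0,0,0],[0.087,0.055,-0.019,0,0,0,0],[0.087,0.05,-0.017,0.01,0,0,0],[0.087,0.029,-0.01,0.01,0,0,0],[0.087,0,0,0,0,0,0],[0.087,0,0,0,0,0,0]]'; python3 go.py .485 .2425 .027 78; python3 - <<'E'
from h import *
from bench import ctrl
im,d=ctrl.get_image("wrist");c=ctrl.camera_info("wrist");z=dict(im=im,d=d,K=c["intrinsics"],R=c["R"],t=c["t"]);W=world(z)
r=np.hypot(W[...,0]-.485,W[...,1]-.2425)
for lo,hi,q in((.086,.1,.07),(.04,.054,.13)):
    m=(W[...,2]>lo)&(W[...,2]<hi)&(d>0)&(r<q);print(rect(W,m),np.median(W[m][:,2]))
cv2.imwrite("pics/w5.png",im)
E
```

```text
time: 11.68
position: [0.4854, 0.2414, 0.1411]
tool_rot: [2.442, 1.973, -0.001]
ft_force: [0.8, -0.9, -0.1]
grip_width: 1.004
grip_force: 0.0
t 11.68 pos [0.4854 0.2414 0.1411] F [ 0.8 -0.9 -0.1] grip 0.08732146533067489 0.0
turn [ 0.07  0.13 -0.11] shift after [ 0.001  -0.0006  0.1141] shift before [ 0.0013 -0.0008  0.1141]
(array([486.8, 241.2]), array([101.4,  13.6]), 77.61, 1950) 0.09600107068327604
(array([486.4, 241. ]), array([130. , 190.3]), 77.78, 4402) 0.04877336579815706
```

View pics/w5.png

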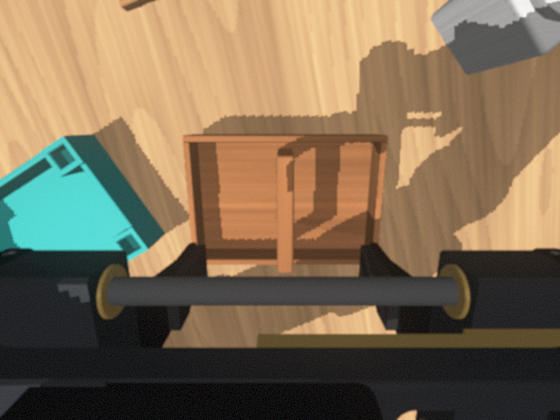

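Wrist view: handle bar at (286,210), central between the fingers and square to them. I'm going down to grip it.

```bash
python3 -m handwheel '[[0.087,0.001,0,0.025,0,0,0],[0.087,0,0,0.035,0,0,0],[0.087,0,0,0.034,0,0,0],[0.06,0,0,0.02,0,0,0],[0.03,0,0,0,0,0,0],[0.02,0,0,0,0,0,0],[0,0,0,0,0,0,0],[0,0,0,0,0,0,0],[0,0,0,0,0,0,0],[0,0,0,0,0,0,0],[0,0,0,0,0,0,0],[0,0,0,0,0,0,0]]' 55;  python3 go.py .485 .2425 .027 78
```

```text
time: 13.22
position: [0.4857, 0.243, 0.0272]
tool_rot: [2.44, 1.975, 0.0]
ft_force: [2.9, -0.1, 0.5]
grip_width: 0.149
grip_force: 55.0
t 13.22 pos [0.4857 0.243  0.0272] F [ 2.9 -0.1  0.5] grip 0.012944699127868508 55.0002321973443
turn [ 0.1   0.07 -0.02] shift after [-0.0007 -0.0006  0.0002] shift before [-0.0007 -0.0006  0.0002]
```

```bash
python3 -m handwheel '[[0,0,0,-0.01,0,0,0],[0,0,0,-0.025,0,0,0],[0,0,0,-0.035,0,0,0],[0,0,0,-0.04,0,0,0],[0,0,0,-0.035,0,0,0],[0,0,0,-0.02,0,0,0],[0,0,0,0,0,0,0]]' 55;  python3 go.py .519 -.219 .19 111.13
```

```text
time: 14.1
position: [0.4856, 0.2441, 0.1936]
tool_rot: [2.439, 1.976, 0.003]
ft_force: [0.1, -0.2, -3.8]
grip_width: 0.157
grip_force: 55.0
t 14.1 pos [0.4856 0.2441 0.1936] F [ 0.1 -0.2 -3.8] grip 0.013622057252710337 54.999479446560144
turn [  0.17   0.06 -33.11] shift after [-0.4441 -0.1358  0.0036] shift before [-0.4461  0.1288  0.0041]
```

```bash
python3 -m handwheel '[[0,0,0,0,0,0,-6],[0,0,0,0,0,0,-9],[0,0,0,0,0,0,-9],[0,0,0,0,0,0,-6],[0,0,0,0,0,0,-3.1],[0,0,0,0,0,0,0]]'; python3 -m handwheel '[[0,-0.02,-0.006,0,0,0,0],[0,-0.04,-0.012,0,0,0,0],[0,-0.05,-0.015,0,0,0,0],[0,-0.055,-0.017,0,0,0,0],[0,-0.055,-0.017,0,0,0,0],[0,-0.055,-0.017,0,0,0,0],[0,-0.055,-0.017,0,0,0,0],[0,-0.05,-0.016,0,0,0,0],[0,-0.04,-0.012,0,0,0,0],[0,-0.024,-0.007,0,0,0,0],[0,0,0,0,0,0,0],[0,0,0,0,0,0,0]]';  python3 go.py .519 -.219 .19 111.13
python3 - <<'E'
from h import *
from bench import ctrl
for n in("top","scene","wrist"):
    im,d=ctrl.get_image(n);c=ctrl.camera_info(n);z=dict(im=im,d=d,K=c["intrinsics"],R=c["R"],t=c["t"]);np.savez(n+"6.npz",**z);W=world(z)
    r=np.hypot(W[...,0]-.519,W[...,1]+.219)
    for lo,hi,q in((.2,.222,.14),(.17,.222,.14),(.04,.053,.12)):
        m=(W[...,2]>lo)&(W[...,2]<hi)&(d>0)&(r<q)&(im[...,2].astype(int)>im[...,0]+25)
        if m.sum()>20: print(n,lo,hi,rect(W,m),np.median(W[m][:,2]))
cv2.imwrite("pics/t6.png",np.vstack([np.load("top6.npz")["im"][120:270,280:420].repeat(2,0).repeat(2,1),]) )
E
```

```text
time: 14.85
position: [0.4841, 0.243, 0.1906]
tool_rot: [-1.777, -2.59, 0.005]
ft_force: [0.4, 1.1, -3.4]
grip_width: 0.155
grip_force: 55.0
time: 16.35
position: [0.5184, -0.2174, 0.1926]
tool_rot: [1.774, 2.592, 0.0]
ft_force: [0.1, 0.1, -2.4]
grip_width: 0.154
grip_force: 55.0
t 16.35 pos [ 0.5184 -0.2174  0.1926] F [ 0.1  0.1 -2.4] grip 0.013383213123034135 54.999679047614336
turn [0.02 0.   0.09] shift after [-0.0017 -0.      0.0026] shift before [-0.0017 -0.0001  0.0026]
top 0.2 0.222 (array([ 516. , -214.9]), array([189.7, 125.9]), 21.32, 483) 0.212182788348524
top 0.17 0.222 (array([ 515.6, -214.6]), array([190. , 125.9]), 21.01, 2379) 0.183621148183528
top 0.04 0.053 (array([ 499.8, -169.8]), array([189.9,  25.2]), 21.41, 248) 0.045556246590120156
scene 0.2 0.222 (array([ 521.4, -218.2]), array([197.6, 131.4]), 21.35, 503) 0.21076117902636468
scene 0.17 0.222 (array([ 521. , -218.4]), array([201. , 131.6]), 21.16, 1584) 0.1870515807089988
scene 0.04 0.053 (array([ 523.8, -220.6]), array([195.7, 130.3]), 21.15, 345) 0.045903951445194546
wrist 0.2 0.222 (array([ 517. , -217.1]), array([190.9, 125.9]), 21.23, 8461) 0.21443854382131308
wrist 0.17 0.222 (array([ 517.1, -217.1]), array([190.9, 125.9]), 21.24, 32359) 0.18533187007273405
wrist 0.04 0.053 (array([ 497.1, -162.2]), array([190.2,   3.4]), 21.21, 696) 0.04736230259334101
```

View pics/t6.png

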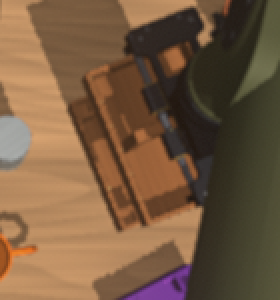

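Top crop: the held tray is over the lower tray, whose far-left edge still shows at about (95,165). Yaw matches, and the offset is about +2 mm along the tray's y and -1 mm along its x. I'm correcting that and descending.

```bash
python3 -m handwheel '[[0,-0.002,0.001,0.01,0,0,0],[0,0,0,0.03,0,0,0],[0,0,0,0.035,0,0,0],[0,0,0,0.02,0,0,0],[0,0,0,0.01,0,0,0],[0,0,0,0,0,0,0],[0,0,0,0,0,0,0]]';  python3 go.py .5192 -.2192 .0632 111.13
python3 - <<'E'
from h import *
from bench import ctrl
n="top";im,d=ctrl.get_image(n);c=ctrl.camera_info(n);z=dict(im=im,d=d,K=c["intrinsics"],R=c["R"],t=c["t"]);W=world(z)
r=np.hypot(W[...,0]-.519,W[...,1]+.219);tz=W[...,2]
m=(tz>.095)&(tz<.12)&(d>0)&(r<.14)&(im[...,2].astype(int)>im[...,0]+25);print(rect(W,m))
a=np.radians(21.13);Q=(W[...,:2]-[.5189,-.2191])@np.array([[np.cos(a),-np.sin(a)],[np.sin(a),np.cos(a)]]);q=Q[m];print("x'",q[:,0].min(),q[:,0].max(),"y'",q[:,1].max())
E
```

```text
time: 17.38
position: [0.5207, -0.2217, 0.089]
tool_rot: [1.775, 2.588, -0.001]
ft_force: [0.2, 0.9, -3.4]
grip_width: 0.151
grip_force: 55.0
t 17.38 pos [ 0.5207 -0.2217  0.089 ] F [ 0.2  0.9 -3.4] grip 0.01315315572153254 54.99942032620311
turn [ 0.08  0.18 -0.03] shift after [ 0.0028 -0.0005  0.0258] shift before [ 0.0029 -0.0005  0.0258]
(array([ 516.7, -217.5]), array([189.7, 125.4]), 20.0, 366)
x' -0.09567502319830909 0.09408894089082437 y' 0.06388742384442468
```

```bash
python3 -m handwheel '[[0,0.002,0.0005,0.004,0,0,0],[0,0,0,0.004,0,0,0],[0,0,0,0.004,0,0,0],[0,0,0,0.003,0,0,0],[0,0,0,0,0,0,0]]';  python3 go.py .5192 -.2192 .0632 111.13
```

```text
time: 18.05
position: [0.5193, -0.2193, 0.0725]
tool_rot: [1.777, 2.59, -0.002]
ft_force: [0.6, 0.1, -4.4]
grip_width: 0.158
grip_force: 55.0
t 18.05 pos [ 0.5193 -0.2193  0.0725] F [ 0.6  0.1 -4.4] grip 0.013784701368398815 54.99943692237139
turn [-0.03  0.07 -0.04] shift after [ 0.0002 -0.      0.0093] shift before [ 0.0002 -0.      0.0093]
```

Lugs are about 3 mm below the socket mouths with no contact force. I'm continuing gently.

```bash
python3 -m handwheel '[[0,0,0,0.003,0,0,0],[0,0,0,0.003,0,0,0],[0,0,0,0.002,0,0,0],[0,0,0,0.001,0,0,0],[0,0,0,0,0,0,0]]';  python3 go.py .5192 -.2192 .0632 111.13
```

```text
time: 18.68
position: [0.5195, -0.2194, 0.0638]
tool_rot: [1.776, 2.589, -0.002]
ft_force: [0.8, 0.0, -4.1]
grip_width: 0.156
grip_force: 55.0
t 18.68 pos [ 0.5195 -0.2194  0.0638] F [ 0.8  0.  -4.1] grip 0.013603395176045538 54.99945340678096
turn [-0.    0.1  -0.03] shift after [ 0.0003 -0.0002  0.0006] shift before [ 0.0003 -0.0002  0.0006]
```

```bash
python3 -m handwheel '[[0,0,0,0.001,0,0,0],[0,0,0,0.001,0,0,0],[0,0,0,0.001,0,0,0],[0,0,0,0,0,0,0]]';  python3 go.py .5192 -.2192 .0632 111.13
```

```text
time: 19.18
position: [0.5198, -0.2196, 0.0632]
tool_rot: [1.776, 2.589, -0.003]
ft_force: [-5.4, 1.5, 9.3]
grip_width: 0.155
grip_force: 55.0
t 19.18 pos [ 0.5198 -0.2196  0.0632] F [-5.4  1.5  9.3] grip 0.01352403413127331 55.00067872926593
turn [-0.01  0.16 -0.04] shift after [ 0.0005 -0.0004 -0.    ] shift before [ 0.0005 -0.0004 -0.    ]
```

```bash
python3 -m handwheel '[[0.03,0,0,0,0,0,0],[0.06,0,0,0,0,0,0],[0.06,0,0,0,0,0,0],[0.06,0,0,0,0,0,0],[0.06,0,0,0,0,0,0],[0.06,0,0,0,0,0,0],[0.07,0,0,-0.02,0,0,0],[0.087,0,0,-0.04,0,0,0],[0.087,0,0,-0.04,0,0,0],[0.087,0,0,-0.02,0,0,0]]' 30; python3 -m handwheel '[[0.087,0,0,0,0,0,10],[0.087,0,0,0,0,0,10],[0.087,0,0,0,0,0,10],[0.087,0,0,0,0,0,10],[0.087,0,0,0,0,0,10],[0.087,0,0,0,0,0,10],[0.087,0,0,0,0,0,10],[0.087,0,0,0,0,0,10],[0.087,0,0,0,0,0,10],[0.087,0,0,0,0,0,0]]'; python3 go.py .520 -.0395 .16 21.13
python3 - <<'E'
from h import *
from bench import ctrl
a=np.radians(21.13)
for n in("top","wrist","scene"):
    im,d=ctrl.get_image(n);c=ctrl.camera_info(n);z=dict(im=im,d=d,K=c["intrinsics"],R=c["R"],t=c["t"]);W=world(z)
    r=np.hypot(W[...,0]-.519,W[...,1]+.219);tz=W[...,2]
    for lo,hi in((.075,.095),(.122,.14)):
        m=(tz>lo)&(tz<hi)&(d>0)&(r<.14)&(im[...,2].astype(int)>im[...,0]+25)
        if m.sum()>20:print(n,lo,rect(W,m),np.median(tz[m]))
    j=(tz>.11)&(tz<.13)&(d>0)&(np.hypot(W[...,0]-.52,W[...,1]+.04)<.05)
    if j.sum()>20:print(n,"jar",rect(W,j))
E
```

```text
time: 20.42
position: [0.5206, -0.2195, 0.1836]
tool_rot: [1.774, 2.587, -0.001]
ft_force: [-0.1, 0.8, 0.1]
grip_width: 0.979
grip_force: 0.0
time: 21.68
position: [0.5195, -0.2192, 0.1809]
tool_rot: [3.086, 0.578, 0.0]
ft_force: [0.4, 0.6, -0.5]
grip_width: 1.0
grip_force: 0.0
t 21.68 pos [ 0.5195 -0.2192  0.1809] F [ 0.4  0.6 -0.5] grip 0.08696071191880461 0.0
turn [0.11 0.   0.08] shift after [ 0.0653 -0.1674  0.0209] shift before [ 0.0655 -0.1673  0.0206]
top 0.075 (array([ 518., -219.]), array([189.9, 131.5]), 21.06, 461) 0.08291871548772514
top jar (array([522.1, -36.7]), array([53.4, 57. ]), 89.87, 402)
wrist 0.075 (array([ 524.7, -218.1]), array([177. , 130.2]), 21.18, 3730) 0.08482734398739922
wrist 0.122 (array([ 519. , -220.2]), array([ 14.6, 101.4]), 21.01, 2157) 0.1317740474602828
wrist jar (array([523.4, -38.4]), array([57.6, 57.3]), 77.83, 4384)
scene 0.075 (array([ 521. , -220.5]), array([201.3, 131.5]), 21.06, 427) 0.0826897407274918
scene 0.122 (array([ 524.6, -220.3]), array([ 27.3, 100.9]), 21.48, 149) 0.12990364454070993
scene jar (array([526. , -39.1]), array([59.2, 54.7]), 9.37, 194)
```

The tray is home: wall tops at 0.083 to 0.085 m, centred within 1 mm, and yaw matches. Now I'm fetching the jar.

```bash
python3 -m handwheel '[[0.087,0.013,-0.034,0,0,0,0],[0.087,0.02,-0.05,0,0,0,0],[0.087,0.02,-0.05,0,0,0,0],[0.087,0.014,-0.034,0.01,0,0,0],[0.087,0,0,0.02,0,0,0],[0.087,0,0,0,0,0,0]]'; python3 jar.py .5215 -.038 .12;python3 go.py .5215 -.038 .043 21.13
```

```text
time: 22.58
position: [0.5203, -0.0382, 0.1494]
tool_rot: [3.087, 0.578, -0.004]
ft_force: [-0.6, -0.3, 0.4]
grip_width: 1.0
grip_force: 0.0
(array([524.3, -38.4]), array([57., 57.]), 77.84, 4156) tilt [-0.013 -0.003  0.129] 0.12185933561110888
t 22.62 pos [ 0.5211 -0.0388  0.1503] F [-0.3 -0.1 -0.6] grip 0.08720183923790956 0.0
turn [0.08 0.06 0.01] shift after [ 0.0007 -0.0006  0.1073] shift before [ 0.0008 -0.0007  0.1073]
```

```bash
python3 -m handwheel '[[0.087,0.001,0,0.02,0,0,0],[0.087,0,0,0.035,0,0,0],[0.087,0,0,0.03,0,0,0],[0.087,0,0,0.02,0,0,0],[0.06,0,0,0,0,0,0],[0.04,0,0,0,0,0,0],[0.04,0,0,0,0,0,0],[0.04,0,0,0,0,0,0],[0.04,0,0,0,0,0,0],[0.04,0,0,0,0,0,0]]' 30; python3 go.py .5215 -.038 .043 21.13
```

```text
time: 23.88
position: [0.5235, -0.0385, 0.0466]
tool_rot: [3.086, 0.575, 0.003]
ft_force: [-0.1, -1.2, 5.3]
grip_width: 0.657
grip_force: 30.0
t 23.88 pos [ 0.5235 -0.0385  0.0466] F [-0.1 -1.2  5.3] grip 0.05714923442455712 30.001513396273367
turn [ 0.17 -0.09 -0.04] shift after [-0.0017 -0.0012  0.0036] shift before [-0.0017 -0.0012  0.0036]
```

```bash
python3 -m handwheel '[[0.04,0,0,-0.01,0,0,0],[0.04,0,0,-0.03,0,0,0],[0.04,0,0,-0.04,0,0,0],[0.04,0,0,-0.04,0,0,0],[0.04,0,0,-0.025,0,0,0],[0.04,0,0,-0.01,0,0,0],[0.04,0,0,0,0,0,0]]' 30; python3 go.py .5636 -.2017 .11 21.13
```

```text
time: 24.75
position: [0.5221, -0.0379, 0.2002]
tool_rot: [3.087, 0.575, -0.0]
ft_force: [0.2, -0.6, -3.1]
grip_width: 0.658
grip_force: 30.0
t 24.75 pos [ 0.5221 -0.0379  0.2002] F [ 0.2 -0.6 -3.1] grip 0.057280190375910284 30.00020508246962
turn [ 0.09  0.03 -0.03] shift after [-0.0204  0.1678  0.0902] shift before [-0.0203  0.1676  0.0905]
```

```bash
python3 -m handwheel '[[0.04,-0.003,0.02,0,0,0,0],[0.04,-0.005,0.04,0,0,0,0],[0.04,-0.005,0.045,0,0,0,0],[0.04,-0.005,0.04,0,0,0,0],[0.04,-0.002,0.023,0.01,0,0,0],[0.04,0,0,0.02,0,0,0],[0.04,0,0,0.03,0,0,0],[0.04,0,0,0.02,0,0,0],[0.04,0,0,0.01,0,0,0],[0.04,0,0,0,0,0,0],[0.04,0,0,0,0,0,0]]' 30; python3 go.py .5636 -.2017 .10 21.13
```

```text
time: 26.12
position: [0.5652, -0.2022, 0.1121]
tool_rot: [3.086, 0.575, 0.003]
ft_force: [0.2, 0.0, -1.8]
grip_width: 0.653
grip_force: 30.0
t 26.12 pos [ 0.5652 -0.2022  0.1121] F [ 0.2  0.  -1.8] grip 0.05677947720796848 29.999867188744247
turn [ 0.18 -0.09 -0.02] shift after [-0.0013 -0.0011  0.0121] shift before [-0.0013 -0.0011  0.0121]
```

```bash
python3 -m handwheel '[[0.04,-0.001,0,0.004,0,0,0],[0.04,0,0,0.003,0,0,0],[0.04,0,0,0.002,0,0,0],[0.04,0,0,0.001,0,0,0],[0.04,0,0,0,0,0,0]]' 30; python3 go.py .5636 -.2017 .10 21.13
```

```text
time: 26.75
position: [0.5634, -0.2025, 0.1009]
tool_rot: [3.087, 0.575, 0.001]
ft_force: [0.2, -0.2, -2.8]
grip_width: 0.655
grip_force: 30.0
t 26.75 pos [ 0.5634 -0.2025  0.1009] F [ 0.2 -0.2 -2.8] grip 0.05699098047103572 29.9998567358125
turn [ 0.11 -0.   -0.03] shift after [ 0.0005 -0.0006  0.0009] shift before [ 0.0005 -0.0006  0.0009]
```

```bash
python3 -m handwheel '[[0.04,0,0,0.001,0,0,0],[0.04,0,0,0.001,0,0,0],[0.04,0,0,0.001,0,0,0],[0.04,0,0,0,0,0,0]]' 30; python3 go.py .5636 -.2017 .10 21.13
```

```text
time: 27.25
position: [0.5641, -0.2025, 0.1007]
tool_rot: [3.086, 0.575, 0.003]
ft_force: [-4.0, 1.4, 9.9]
grip_width: 0.656
grip_force: 30.0
t 27.25 pos [ 0.5641 -0.2025  0.1007] F [-4.   1.4  9.9] grip 0.0570723285705773 30.004936579498462
turn [ 0.18 -0.08 -0.03] shift after [-0.0002 -0.0009  0.0007] shift before [-0.0002 -0.0009  0.0007]
```

```bash
python3 -m handwheel '[[0.04,0,0,-0.001,0,0,0],[0.065,0,0,0,0,0,0],[0.087,0,0,0,0,0,0],[0.087,0,0,0,0,0,0],[0.087,0,0,0,0,0,0],[0.087,0,0,0,0,0,0],[0.087,0,0,-0.02,0,0,0],[0.087,0,0,-0.04,0,0,0],[0.087,0,0,-0.05,0,0,0],[0.087,0,0,0,0,0,0]]' 30; python3 jar.py .5636 -.2017 .174; python3 - <<'E'
from h import *
from bench import ctrl
im,d=ctrl.get_image("wrist");c=ctrl.camera_info("wrist");W=world(dict(d=d,K=c["intrinsics"],R=c["R"],t=c["t"]));tz=W[...,2];r=np.hypot(W[...,0]-.519,W[...,1]+.219)
m=(tz>.075)&(tz<.095)&(d>0)&(r<.14);print(rect(W,m),np.median(tz[m]))
im2,_=ctrl.get_image("scene");cv2.imwrite("pics/f.png",np.hstack([im[:,80:480],im2[:,0:400]]))
s=ctrl.get_state();print(s["ft_force"],s["grip_force"],s["time"])
E
```

```text
time: 28.5
position: [0.5667, -0.2029, 0.2157]
tool_rot: [3.081, 0.574, 0.015]
ft_force: [0.5, -0.2, -0.1]
grip_width: 1.001
grip_force: 0.0
(array([ 561.9, -201.1]), array([56.7, 56.8]), 9.6, 3686) tilt [-0.009  0.002  0.177] 0.17199757557961376
(array([ 517. , -219.9]), array([190.6, 130.4]), 21.09, 3257) 0.08267785270844491
[ 0.33206911  0.18249157 -0.60529997] 0.0 28.65
```

View pics/f.png

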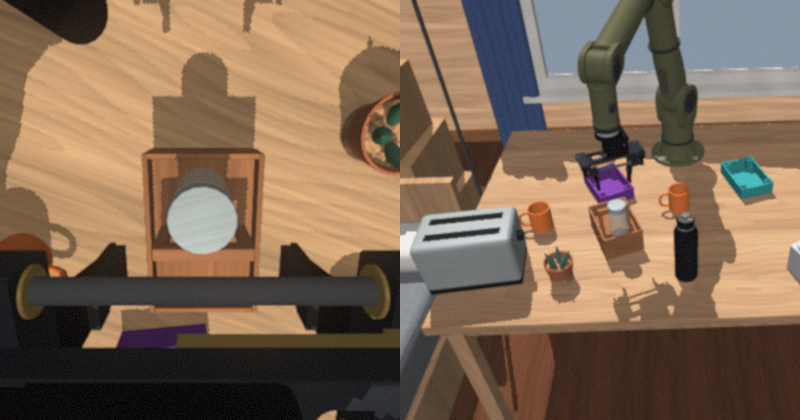

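The jar stands upright in the far compartment (lid at (202,219)), the tray is home and level, and the gripper is clear above it.

```bash
python3 -c "
from bench import ctrl
print(ctrl.close_job())"
```

```text
the job is handed in; nothing more can be done
None
```

The job is handed in at about 28.7 s, with no verdict returned: the last pictures show the upper tray home and level on the lower one and the jar upright on its floor, though an early failed grasp slid the jar a few millimetres in the lower tray, because the real finger tips sit about 39 mm above the reported TCP.

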